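# Start up the microscope from its desk switches

## Robot

A 6-joint arm with a two-finger parallel gripper is mounted at the origin on the work surface. World frame = base frame: x ahead of the robot, y to its left, z up, the work surface at z = 0. Lengths are in m, angles in rad, forces in N, time in s.
With the tool pointing down it reaches from about 0.4 to 0.825 m from the base axis. Payload 7 kg.
Tool frame: the origin (TCP) lies at the very end of the fingers, on their centre line; the grasp point (between the pads) lies 19 mm behind it (arm.grasp_offset is the distance from the TCP to the grasp point, in m); z points along the fingers, y is the line along which they close (so a half turn about z gives the same grasp; the last joint's range is limited). The gripper opens to 88 mm and grips with 3 to 60 N. Pads are 19 mm wide; open, the fingers measure 130 mm over their backs; the gripper's body (78 mm by 193 mm) begins 47 mm behind the grasp point.
Start: joints at [-0.892, 0.359, 0.012, 0, -1.224, -0.288], TCP at [0.257, -0.624, 0.227] pointing down, gripper open.
Joint ranges: [-3.07, 3.07], [-1.43, 2.12], [-1.02, 1.25], [-3.03, 1.67], [-3.05, -0], [-3.03, 3.03]. Speed limits (rad/s): [2.39, 2.39, 3.01, 3.14, 3.14, 3.14].

## Interface

Orientations are given as [roll, pitch, yaw] about the fixed x, y, z axes, in that order (R = Rz(yaw) Ry(pitch) Rx(roll)).
In Python, from station import get_state, cams, arm, nets gives the robot as it stands.
- The arm moves only by the shell command python3 -m creep 'ROWS' [FORCE]. ROWS is a JSON object of lists of equal length, an entry for each row: "translation": the shift along the world's x, y, z in mm, a list of three; "spin": the turn about the world's z in rad; "gripper": the opening, from 0 (shut) to 1 (fully open). In form: {"translation": [[dx, dy, dz], ...], "spin": [spin, ...], "gripper": [gripper, ...]}. A call has 1 to 8 rows; each row shifts and turns the commanded pose from where the row before left it; what a row does not reach is not made up. A row lasts 1/10 s, in which the tool goes at most 50 mm and 8.59 degrees, less where a joint would pass 70% of its speed; a pose out of reach is approached as far as the arm can. A call is refused whole if a number of a shift passes 50 or a number of a turn 0.15, either way. A call with a gripper value outside its range is refused whole. The fingers move at their own pace and stop on an object; FORCE is the grip in N (left out, the last holds). Time passes only in rows, so rows that do not move let the fingers close. It gives the time, the measured TCP pose, the force, the opening and the grip force at its end, in the units of the state.
- get_state(): the state, without advancing time (a new reading comes with each control period).
- cams.grab_frame(name): name is "scene" or "top" or "wrist"; returns a dict with "img" (400x640x3 uint8, red, green, blue), "mtx" (3x3 intrinsics, pixels), "R" (3x3) and "t" (3): a world point X has camera coordinates R X + t. Camera axes: x right, y down, z forward; pixel columns grow to the right and rows downward; lengths in m; the calibration is good to about 2 mm. A picture is of the moment at which its call begins. There is no depth.
- arm.job_done(): hands the job in; it is judged then, once.
Trained networks look in the newest picture that a camera, given by its name, has taken for a name from the list of things; names that differ only in an ending like _2 or _b are one class to them, and where a whole thing is asked for, a point or a joint stands for the part that bears it (a point fixed in the world has none). Each returns a list of dicts, best first, with "confidence" (0 to 1); they miss things now and then, are a little off and sometimes report something else, mostly with a low value. They report only what shows in the picture. A call takes as long as a camera call.
- nets.search_frame(camera, label): "centre" ([x, y, z] in m, in world coordinates, good to about 4 mm: the middle of the surface that is visible of it).
- nets.pinpoint(camera, label): "centre" ([x, y, z] in m, in world coordinates, good to about 4 mm: a listed point, or the origin of a listed thing).
The state is a dict: "t": time; "q": joint angles; "qd": joint speeds; "joint_efforts": joint torques, N m; "eef_pos": TCP position; "ee_rot": TCP orientation; "force": force on the tool from outside, world axes, zero at the start; "moment": the same for the moment, N m; "width": finger opening in m; "gripper_force": force on a finger pad.
Only numpy, scipy, OpenCV 4.12 (cv2) and the standard library are available. Lean on these libraries where they do the work, as an engineer would, in place of code of your own. Each camera call takes 0.05 s, during which the arm holds its last target. There are 200 camera calls.

## Task

Start up the microscope: with a fingertip, lightly press in the key of each desk switch in this order: first the long bar key (mains), then the large round key (lamp), then the small round key (camera); each key stays down by itself. Leave the square key (stage heater) up. Only touch the switches, do not lift or push them about, and leave everything else on the bench where it stands.

Things in the scene. Friction and masses are not known exactly. Their poses are not given: they have to be found in the camera images.
- bar_switch: loose white desk switch, 76 (own x) x 64 (own y) x 36 mm high, 0.4 to 0.7 kg, on rubber feet, with one long narrow key, 56 x 16 mm, lying along the switch's own x, of black plastic in the middle of its top. Origin: centre of its underside; z up. It stands on the table and its top is level.
- bar_key_top (a point): centre of the top face of the bar key (one long narrow key, 56 x 16 mm, lying along the switch's own x); it sinks with the key. 54 mm above the table with the key up, 44 mm with it fully down; the housing around it is 36 mm high
- bar_key (a joint): how far the bar key is pushed in, m: 0 = up (as at the start), 0.010 = fully down. It moves straight down against about 3 N of friction, and stays where it is left (no return spring). At the end of its travel a buffer spring under the cap gives softly by a few mm more (4.5 N, then 1.5 N per mm) and comes back when let go
- large_switch: loose white desk switch, 76 (own x) x 64 (own y) x 36 mm high, 0.4 to 0.7 kg, on rubber feet, with one large round key, 38 mm across, of black plastic in the middle of its top. Origin: centre of its underside; z up. It stands on the table and its top is level.
- large_key_top (a point): centre of the top face of the large key (one large round key, 38 mm across); it sinks with the key. 54 mm above the table with the key up, 44 mm with it fully down; the housing around it is 36 mm high
- large_key (a joint): how far the large key is pushed in, m: 0 = up (as at the start), 0.010 = fully down. It moves straight down against about 3 N of friction, and stays where it is left (no return spring). At the end of its travel a buffer spring under the cap gives softly by a few mm more (4.5 N, then 1.5 N per mm) and comes back when let go
- small_switch: loose white desk switch, 76 (own x) x 64 (own y) x 36 mm high, 0.4 to 0.7 kg, on rubber feet, with one small round key, 18 mm across, of black plastic in the middle of its top. Origin: centre of its underside; z up. It stands on the table and its top is level.
- small_key_top (a point): centre of the top face of the small key (one small round key, 18 mm across); it sinks with the key. 54 mm above the table with the key up, 44 mm with it fully down; the housing around it is 36 mm high
- small_key (a joint): how far the small key is pushed in, m: 0 = up (as at the start), 0.010 = fully down. It moves straight down against about 3 N of friction, and stays where it is left (no return spring). At the end of its travel a buffer spring under the cap gives softly by a few mm more (4.5 N, then 1.5 N per mm) and comes back when let go
- square_switch: loose white desk switch, 76 (own x) x 64 (own y) x 36 mm high, 0.4 to 0.7 kg, on rubber feet, with one square key, 26 x 26 mm, of black plastic in the middle of its top. Origin: centre of its underside; z up. It stands on the table and its top is level.
- square_key_top (a point): centre of the top face of the square key (one square key, 26 x 26 mm); it sinks with the key. 54 mm above the table with the key up, 44 mm with it fully down; the housing around it is 36 mm high
- square_key (a joint): how far the square key is pushed in, m: 0 = up (as at the start), 0.010 = fully down. It moves straight down against about 3 N of friction, and stays where it is left (no return spring). At the end of its travel a buffer spring under the cap gives softly by a few mm more (4.5 N, then 1.5 N per mm) and comes back when let go
- flask: loose conical glass flask, 62 mm across the base, 98 mm high; origin: centre of its underside
- vial: loose amber glass vial with white cap, 24 mm across, 55 mm high; origin: centre of its underside
- slide_box: loose green box for slides, 85 (own x) x 55 x 26 mm high; origin: centre of its underside
- dish: loose clear dish, 90 mm across, 15 mm high; origin: centre of its underside
- objective_case: loose black ribbed round case, 48 mm across, 44 mm high; origin: centre of its underside
- spatula: loose thin steel lab spatula, 150 x 14 x 6 mm, lying on the table along its own x; origin: under its middle
- reagent: loose amber bottle with black cap, 48 mm across, 90 mm high; origin: centre of its underside

How it is judged:
By the outcome, as a careful person would: the job done as asked, in the order asked, and still so for the second after the job is handed in, with the robot touching nothing.
It also fails if it takes over 45 s, if anything falls off the work surface, if the arm or the gripper's body presses on something with over 40 N, if the wrist force passes 120 N, or if a joint passes its speed limit or range.

## Working session

There is one attempt and no reset: what is moved stays moved. The work goes in short steps, Python scripts to look and compute and a shell command to move; the robot and the scene stay as the last step left them, time stands still between calls to the robot, and variables do not carry over. Pictures are saved under pics/ and viewed, at most 10 in all, crops included, and the job is handed in when it is done.

```bash
mkdir -p pics
python3 - <<'E'
from station import get_state,cams,arm,nets
import cv2,numpy as np
for c in("top","scene"):
    f=cams.grab_frame(c); cv2.imwrite(f"pics/{c}0.png",f["img"][:,:,::-1])
    for k in("bar","large","small","square"):
        r=nets.pinpoint(c,k+"_key_top")[:2]
        print(c,k,[(np.round(d["centre"],3).tolist(),round(d["confidence"],2)) for d in r])
s=get_state();print(s["t"],s["eef_pos"],s["ee_rot"],s["width"],s["force"])
E
```

```text
top bar [([0.625, 0.081, 0.056], 0.72), ([0.535, -0.466, 0.0], 0.72)]
top large [([0.616, -0.073, 0.052], 0.73), ([0.507, -0.023, 0.002], 0.66)]
top small [([0.436, -0.269, 0.055], 0.47), ([0.419, 0.287, 0.052], 0.3)]
top square [([0.419, 0.288, 0.052], 0.51)]
scene bar [([0.623, 0.084, 0.056], 0.61)]
scene large [([0.623, -0.068, 0.052], 0.74)]
scene small [([0.439, -0.273, 0.057], 0.38)]
scene square [([0.42, 0.293, 0.05], 0.58), ([0.532, -0.469, -0.002], 0.5)]
0.5 [ 0.25709714 -0.62405796  0.2265583 ] [ 3.14155933e+00  9.23840819e-06 -2.75077253e+00] 0.08789775201394641 [-0.54453256 -0.00960584  0.00072455]
```

View pics/top0.png

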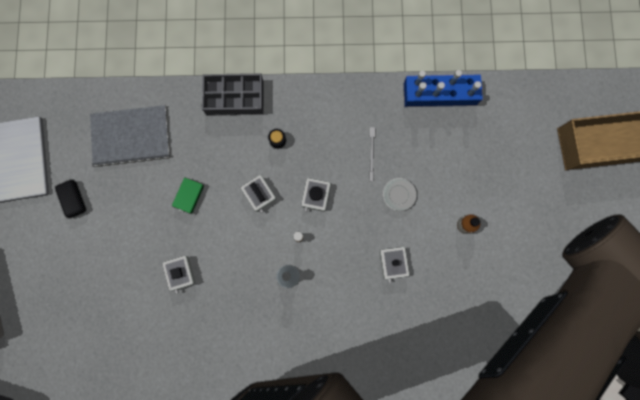

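View pics/scene0.png

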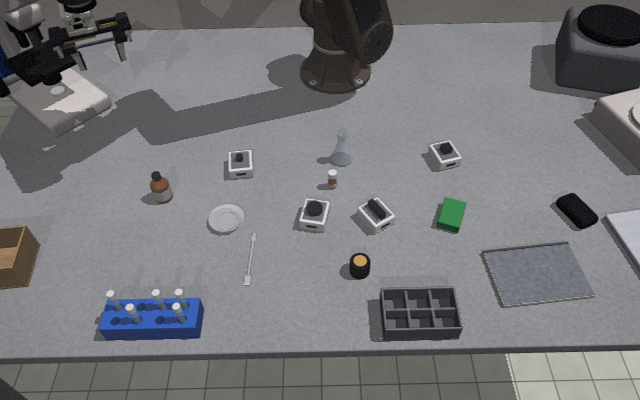

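The top view shows the bar switch at (259,192), large at (316,193), small at (396,263) and square at (178,273). The scene view shows them at (377,213), (314,213), (240,160) and (445,153). The nets agree with both pictures, so next I triangulate the keys from the two views.

```bash
cat > h.py <<'E'
from station import get_state,cams,arm,nets
import cv2,numpy as np
def proj(f,X): p=f["mtx"]@(f["R"]@np.array(X)+f["t"]); return p[:2]/p[2]
def blob(f,X,r=14,thr=60):
    """centroid of the dark key blob near the projection of X"""
    u=proj(f,X); g=cv2.cvtColor(f["img"],cv2.COLOR_RGB2GRAY)
    m=(g<thr).astype(np.uint8); n,l,st,c=cv2.connectedComponentsWithStats(m)
    i=min(range(1,n),key=lambda i:np.linalg.norm(c[i]-u)+(1e3 if st[i,4]<12 else 0))
    return c[i],st[i,4],u
def tri(fs,us):
    P=[f["mtx"]@np.c_[f["R"],f["t"]] for f in fs]
    X=cv2.triangulatePoints(P[0],P[1],us[0].reshape(2,1),us[1].reshape(2,1))[:,0]
    return X[:3]/X[3]
E
python3 - <<'E'
from h import *
fs=[cams.grab_frame(c) for c in("top","scene")]
for k,X in dict(bar=[.624,.082,.054],large=[.62,-.07,.054],small=[.437,-.271,.054],square=[.42,.29,.052]).items():
    b=[blob(f,X) for f in fs]
    print(k,np.round(tri(fs,[x[0] for x in b]),4),[(x[0].round(1).tolist(),int(x[1]),x[2].round(1).tolist()) for x in b])
for k in("flask","vial","reagent","objective_case"): print(k,[(np.round(d["centre"],3).tolist(),round(d["confidence"],2)) for d in nets.pinpoint("top",k)[:1]])
E
python3 -m creep '{"translation":[[10,20,0],[20,40,0],[20,40,0],[20,40,0],[20,40,0],[20,40,0],[20,40,0],[20,40,0]],"spin":[0,0,0,0,0,0,0,0],"gripper":[0,0,0,0,0,0,0,0]}'
```

```text
bar [0.6246 0.0803 0.0411] [([258.0, 191.8], 147, [256.2, 191.2]), ([376.2, 209.0], 181, [376.8, 205.5])]
large [ 0.6182 -0.0724  0.0411] [([316.1, 193.3], 173, [314.9, 191.8]), ([314.0, 208.4], 183, [314.6, 205.6])]
small [ 0.4356 -0.2732  0.0421] [([395.7, 262.5], 44, [395.3, 261.9]), ([239.0, 157.5], 46, [239.0, 154.7])]
square [0.4178 0.2866 0.0418] [([177.1, 272.7], 123, [174.1, 271.8]), ([445.6, 148.3], 110, [447.2, 146.2])]
flask [([0.404, 0.003, -0.003], 0.64)]
vial [([0.509, -0.025, -0.0], 0.48)]
reagent [([0.533, -0.468, 0.0], 0.61)]
objective_case [([0.776, 0.03, 0.001], 0.76)]
t: 1.6
eef_pos: [0.4077, -0.3225, 0.2269]
ee_rot: [-3.141, 0.001, -2.751]
force: [1.3, -0.5, -0.5]
width: 0.0292
gripper_force: 0.0
```

```bash
python3 -m creep '{"translation":[[22,40,0],[22,40,0],[22,40,0],[22,40,0],[22,40,0],[22,40,0],[22,40,0],[22,40,0]],"spin":[0,0,0,0,0,0,0,0],"gripper":[0,0,0,0,0,0,0,0]}' && python3 -m creep '{"translation":[[22,40,0],[18,40,0],[0,4,-20],[0,0,0],[0,0,0]],"spin":[0,0,0,0,0],"gripper":[0,0,0,0,0]}'
python3 - <<'E'
from h import *
f=cams.grab_frame("wrist"); im=f["img"].copy()
print(get_state()["eef_pos"])
for k,X in dict(bar=[.6246,.0803,.054],large=[.6182,-.0724,.054]).items():
    u=proj(f,X);print(k,u); cv2.circle(im,tuple(int(v) for v in u),3,(255,0,0),-1)
    print([(np.round(d["centre"],4).tolist(),round(d["confidence"],2)) for d in nets.pinpoint("wrist",k+"_key_top")[:2]])
cv2.imwrite("pics/w1.png",im[:,:,::-1])
E
```

```text
t: 2.4
eef_pos: [0.5838, -0.0022, 0.2269]
ee_rot: [-3.141, 0.001, -2.751]
force: [1.2, -0.7, 0.5]
width: 0.0006
gripper_force: 0.0
t: 2.9
eef_pos: [0.6227, 0.0795, 0.2065]
ee_rot: [-3.141, -0.001, -2.751]
force: [0.1, 0.2, 0.3]
width: 0.0005
gripper_force: 0.0
[0.62306151 0.07920463 0.20725488]
bar [319.44453047 189.28440164]
[([0.6283, 0.078, 0.0523], 0.92)]
large [171.43817799 123.1037572 ]
[([0.6173, -0.0704, 0.0534], 0.85)]
```

View pics/w1.png

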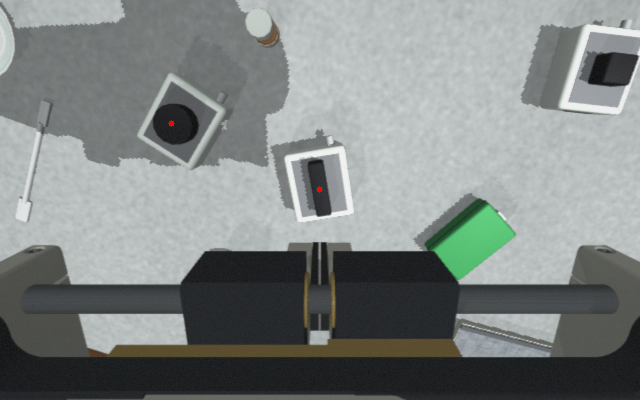

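The red marks fall on the key tops, bar at (319,189) and large at (171,123), so the positions are confirmed. I'll come down over the bar key.

```bash
python3 -m creep '{"translation":[[2,0,-30],[0,0,-40],[0,0,-40],[0,0,-25],[0,0,-8],[0,0,0],[0,0,0]],"spin":[0,0,0,0,0,0,0],"gripper":[0,0,0,0,0,0,0]}' && python3 -m creep '{"translation":[[0,0,-4],[0,0,-4],[0,0,-3],[0,0,-2],[0,0,-2],[0,0,-1],[0,0,0],[0,0,0]],"spin":[0,0,0,0,0,0,0,0],"gripper":[0,0,0,0,0,0,0,0]}'
```

```text
t: 3.75
eef_pos: [0.6263, 0.0799, 0.0655]
ee_rot: [-3.141, 0.003, -2.751]
force: [0.3, 0.0, 0.3]
width: 0.0005
gripper_force: 0.0
t: 4.55
eef_pos: [0.6252, 0.08, 0.0475]
ee_rot: [3.142, 0.0, -2.751]
force: [0.3, 0.3, 1.2]
width: 0.0004
gripper_force: 0.6
```

```bash
python3 -m creep '{"translation":[[0,0,-1],[0,0,-1],[0,0,-1],[0,0,0],[0,0,0]],"spin":[0,0,0,0,0],"gripper":[0,0,0,0,0]}' && python3 -m creep '{"translation":[[0,0,-1],[0,0,0],[0,0,0]],"spin":[0,0,0],"gripper":[0,0,0]}'
```

```text
t: 5.05
eef_pos: [0.6251, 0.0799, 0.0444]
ee_rot: [3.142, -0.0, -2.751]
force: [1.1, 1.0, 1.4]
width: 0.0005
gripper_force: 0.7
t: 5.35
eef_pos: [0.6252, 0.0799, 0.0439]
ee_rot: [-3.142, 0.0, -2.751]
force: [-0.3, 1.2, 4.9]
width: 0.0003
gripper_force: 2.5
```

```bash
python3 -m creep '{"translation":[[0,0,-1],[0,0,0],[0,0,0]],"spin":[0,0,0],"gripper":[0,0,0]}' && python3 -m creep '{"translation":[[0,0,-1],[0,0,0],[0,0,0]],"spin":[0,0,0],"gripper":[0,0,0]}'
```

```text
t: 5.65
eef_pos: [0.6252, 0.0799, 0.043]
ee_rot: [-3.141, 0.0, -2.751]
force: [-0.9, 0.5, 6.0]
width: 0.0003
gripper_force: 3.1
t: 5.95
eef_pos: [0.6252, 0.0799, 0.0422]
ee_rot: [-3.141, 0.0, -2.751]
force: [-1.5, 0.5, 8.0]
width: 0.0004
gripper_force: 3.8
```

The force now rises at the buffer rate, so the bar key is at its end. I'll retract, check it, and move over the large key.

```bash
python3 -m creep '{"translation":[[0,0,10],[0,0,35],[0,0,35],[0,0,40],[0,0,40],[0,0,0],[0,0,0]],"spin":[0,0,0,0,0,0,0],"gripper":[0,0,0,0,0,0,0]}' && python3 -m creep '{"translation":[[-2,-30,0],[-2,-40,0],[-2,-40,0],[-2,-30,0],[0,-12,0],[0,0,0],[0,0,0]],"spin":[0,0,0,0,0,0,0],"gripper":[0,0,0,0,0,0,0]}'
python3 - <<'E'
from h import *
f=cams.grab_frame("wrist"); im=f["img"].copy()
print(get_state()["eef_pos"])
for k,X in dict(bar=[.6255,.0803,.044],large=[.6178,-.072,.054]).items():
    u=proj(f,X);print(k,u); cv2.circle(im,tuple(int(v) for v in u),3,(255,0,0),-1)
    print([(np.round(d["centre"],4).tolist(),round(d["confidence"],2)) for d in nets.pinpoint("wrist",k+"_key_top")[:2]])
cv2.imwrite("pics/w2.png",im[:,:,::-1])
E
```

```text
t: 6.65
eef_pos: [0.625, 0.08, 0.2027]
ee_rot: [3.141, 0.002, -2.751]
force: [-0.6, 0.2, -1.2]
width: 0.0003
gripper_force: 0.0
t: 7.35
eef_pos: [0.6167, -0.0719, 0.2006]
ee_rot: [3.141, -0.001, -2.751]
force: [0.1, -0.3, 0.2]
width: 0.0005
gripper_force: 0.0
[ 0.61686832 -0.07139393  0.20083667]
bar [447.91841077 246.18692915]
[([0.6283, 0.0785, 0.0489], 0.61)]
large [318.7101035  189.73960091]
[([0.6157, -0.0727, 0.0553], 0.85)]
```

View pics/w2.png

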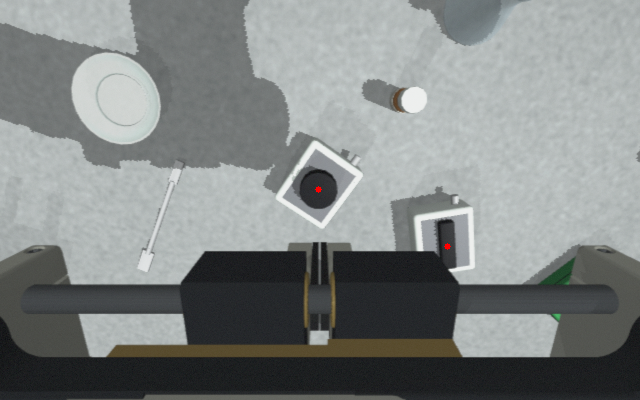

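The bar key (447,246) has sunk and the switch hasn't moved. The large key is centred on its mark at (318,189). Now I press it.

```bash
python3 -m creep '{"translation":[[0,0,-30],[0,0,-40],[0,0,-40],[0,0,-22],[0,0,-8],[0,0,0]],"spin":[0,0,0,0,0,0],"gripper":[0,0,0,0,0,0]}' && python3 -m creep '{"translation":[[0,0,-3],[0,0,-3],[0,0,-3],[0,0,-2],[0,0,-2],[0,0,-2],[0,0,0],[0,0,0]],"spin":[0,0,0,0,0,0,0,0],"gripper":[0,0,0,0,0,0,0,0]}'
```

```text
t: 8.1
eef_pos: [0.6168, -0.0715, 0.0607]
ee_rot: [3.141, -0.002, -2.75]
force: [-0.9, 0.2, 0.4]
width: 0.0003
gripper_force: 0.0
t: 8.9
eef_pos: [0.6173, -0.0721, 0.0466]
ee_rot: [-3.141, 0.0, -2.751]
force: [1.3, -0.2, 1.6]
width: 0.0001
gripper_force: 1.0
```

```bash
python3 -m creep '{"translation":[[0,0,-1],[0,0,-1],[0,0,-1],[0,0,0],[0,0,0]],"spin":[0,0,0,0,0],"gripper":[0,0,0,0,0]}' && python3 -m creep '{"translation":[[0,0,-1],[0,0,0],[0,0,0]],"spin":[0,0,0],"gripper":[0,0,0]}'
```

```text
t: 9.4
eef_pos: [0.6173, -0.0721, 0.0438]
ee_rot: [-3.141, 0.0, -2.751]
force: [0.5, 0.1, 5.4]
width: 0.0002
gripper_force: 2.5
t: 9.7
eef_pos: [0.6174, -0.0721, 0.043]
ee_rot: [-3.141, 0.001, -2.751]
force: [1.0, 0.2, 5.7]
width: 0.0003
gripper_force: 3.1
```

```bash
python3 -m creep '{"translation":[[0,0,-1],[0,0,0],[0,0,0]],"spin":[0,0,0],"gripper":[0,0,0]}' && python3 -m creep '{"translation":[[0,0,10],[0,0,35],[0,0,35],[0,0,40],[0,0,40],[0,0,0]],"spin":[0,0,0,0,0,0],"gripper":[0,0,0,0,0,0]}' && python3 -m creep '{"translation":[[-22,-25,0],[-30,-33,0],[-30,-33,0],[-30,-33,0],[-30,-33,0],[-25,-27,0],[-15,-17,0],[0,0,0]],"spin":[0,0,0,0,0,0,0,0],"gripper":[0,0,0,0,0,0,0,0]}'
python3 - <<'E'
from h import *
f=cams.grab_frame("wrist"); im=f["img"].copy()
print(get_state()["eef_pos"])
for k,X in dict(small=[.4356,-.2728,.054],large=[.6175,-.072,.044]).items():
    u=proj(f,X);print(k,u); cv2.circle(im,tuple(int(v) for v in u),3,(255,0,0),-1)
    print([(np.round(d["centre"],4).tolist(),round(d["confidence"],2)) for d in nets.pinpoint("wrist",k+"_key_top")[:2]])
cv2.imwrite("pics/w3.png",im[:,:,::-1])
E
```

```text
t: 10.0
eef_pos: [0.6174, -0.0721, 0.0422]
ee_rot: [-3.141, 0.001, -2.751]
force: [-0.9, 0.9, 8.0]
width: 0.0004
gripper_force: 3.7
t: 10.6
eef_pos: [0.6193, -0.0723, 0.2079]
ee_rot: [-3.139, 0.008, -2.75]
force: [0.1, -0.2, -0.6]
width: 0.0002
gripper_force: 0.0
t: 11.4
eef_pos: [0.4322, -0.2744, 0.2013]
ee_rot: [3.14, -0.001, -2.754]
force: [1.1, 0.7, -0.4]
width: 0.0
gripper_force: 0.0
[ 0.43333157 -0.27375009  0.20134965]
small [319.35217429 192.29317125]
[([0.4378, -0.2746, 0.0554], 0.73)]
large [413.93401643 380.44632198]
[]
```

View pics/w3.png

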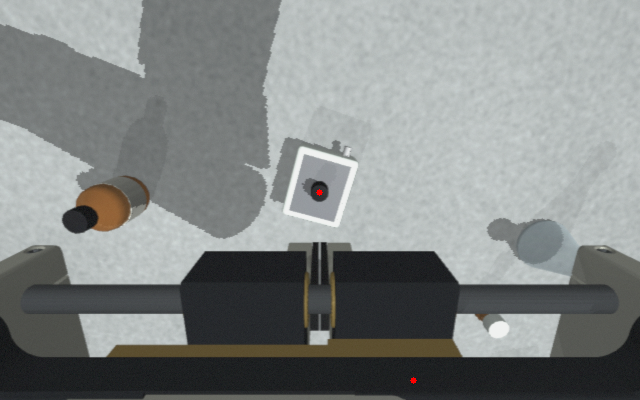

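The small key is at (319,191), on its mark and under the fingertips. Pressing it now.

```bash
python3 -m creep '{"translation":[[0,0,-30],[0,0,-40],[0,0,-40],[0,0,-22],[0,0,-8],[0,0,0]],"spin":[0,0,0,0,0,0],"gripper":[0,0,0,0,0,0]}' && python3 -m creep '{"translation":[[0,0,-3],[0,0,-3],[0,0,-3],[0,0,-2],[0,0,-2],[0,0,-2],[0,0,0],[0,0,0]],"spin":[0,0,0,0,0,0,0,0],"gripper":[0,0,0,0,0,0,0,0]}'
```

```text
t: 12.15
eef_pos: [0.435, -0.2725, 0.0607]
ee_rot: [3.14, -0.002, -2.75]
force: [0.0, -0.5, 1.0]
width: 0.0005
gripper_force: 0.0
t: 12.95
eef_pos: [0.4352, -0.2732, 0.0466]
ee_rot: [-3.141, 0.0, -2.751]
force: [0.8, 0.0, 2.1]
width: 0.0003
gripper_force: 0.9
```

```bash
python3 -m creep '{"translation":[[0,0,-1],[0,0,-1],[0,0,-1],[0,0,0],[0,0,0]],"spin":[0,0,0,0,0],"gripper":[0,0,0,0,0]}' && python3 -m creep '{"translation":[[0,0,-1],[0,0,0],[0,0,0]],"spin":[0,0,0],"gripper":[0,0,0]}'
```

```text
t: 13.45
eef_pos: [0.4352, -0.2732, 0.0437]
ee_rot: [-3.141, 0.0, -2.751]
force: [0.2, 0.5, 5.6]
width: 0.0003
gripper_force: 2.6
t: 13.75
eef_pos: [0.4353, -0.2732, 0.0429]
ee_rot: [-3.141, 0.0, -2.751]
force: [0.8, 0.4, 6.8]
width: 0.0004
gripper_force: 3.2
```

```bash
python3 -m creep '{"translation":[[0,0,-1],[0,0,0],[0,0,0]],"spin":[0,0,0],"gripper":[0,0,0]}' && python3 -m creep '{"translation":[[0,0,10],[0,0,35],[0,0,35],[0,0,40],[0,0,40],[0,0,0],[0,0,0]],"spin":[0,0,0,0,0,0,0],"gripper":[0,0,0,0,0,0,0]}' && python3 -m creep '{"translation":[[-10,-20,0],[-20,-40,0],[-20,-40,0],[-20,-40,0],[-20,-40,0],[-10,-20,0],[0,0,0],[0,0,0]],"spin":[0,0,0,0,0,0,0,0],"gripper":[0,0,0,0,0,0,0,0]}'
python3 - <<'E'
from h import *
fs=[cams.grab_frame(c) for c in("top","scene")]
for k,X in dict(bar=[.624,.082,.044],large=[.62,-.07,.044],small=[.437,-.271,.044],square=[.42,.29,.052]).items():
    b=[blob(f,X) for f in fs]
    print(k,np.round(tri(fs,[x[0] for x in b]),4),[(x[0].round(1).tolist(),int(x[1])) for x in b])
im=[cv2.resize(fs[0]["img"][150:310,150:430],None,fx=2,fy=2),cv2.resize(fs[1]["img"][120:250,200:480],None,fx=2,fy=2)]
cv2.imwrite("pics/end.png",np.vstack(im)[:,:,::-1])
E
```

```text
t: 14.05
eef_pos: [0.4353, -0.2732, 0.042]
ee_rot: [-3.141, 0.0, -2.751]
force: [-0.4, 0.5, 8.6]
width: 0.0004
gripper_force: 3.9
t: 14.75
eef_pos: [0.4347, -0.2729, 0.2023]
ee_rot: [-3.141, 0.001, -2.751]
force: [-0.7, 1.2, -0.9]
width: 0.0006
gripper_force: 0.0
t: 15.55
eef_pos: [0.3338, -0.4726, 0.1997]
ee_rot: [3.138, -0.001, -2.753]
force: [0.2, -0.2, 0.9]
width: 0.0006
gripper_force: 0.0
bar [0.6248 0.0809 0.0369] [([257.6, 192.0], 110), ([376.0, 210.2], 129)]
large [ 0.6185 -0.072   0.0368] [([315.8, 193.5], 148), ([314.0, 209.6], 147)]
small [ 0.4358 -0.2727  0.0372] [([395.0, 262.5], 30), ([239.3, 158.8], 28)]
square [0.4178 0.2868 0.0417] [([177.0, 272.7], 111), ([445.6, 148.3], 109)]
```

View pics/end.png

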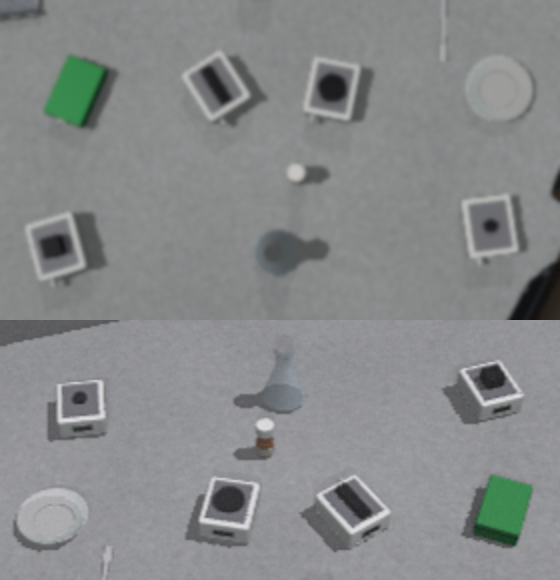

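The bar, large and small keys are down: their blob heights each fell about 5 mm, which is what the centroid of a key sunk 10 mm should show. The square key is still up and nothing else has moved.

```bash
python3 -c "
from station import arm; print(arm.job_done())"
```

```text
the job is handed in; nothing more can be done
None
```

The bar, large and small keys were pressed fully down in that order, each with about 8 N; the square key is still up, nothing else moved in the final pictures, and the job was handed in at about 16 s.

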